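# Reassemble the demonstration eye model

### The job

The patient has seen the inside of the eye model, so put it back together on its black stand, working from the back of the eye to the front: first the white back shell into the stand's socket, then the pale blue vitreous body into the shell, then the healthy honey-coloured lens into the dish on top of it, and last the front cap with the blue iris, seated level and closed on the back shell. Let go of each part once it is in place, and leave the milky cataract lens and the dropper bottle, carton and lens case on the desk where they are.

Things in the scene. Friction and masses are not known exactly. Their poses are not given: they have to be found in the camera images.
- stand_socket (a point): Stand of the eye model, fixed to the desk: black round base 90 mm across and 10 mm high, 22 mm steel column, black cup 51 mm across at the top. The point is the centre of the cup's flat floor, 40 mm above the desk; its z is up. The cup's socket is round and 5 mm deep, 38 mm across at its floor, flaring to 44 mm at its rim, 45 mm above the desk.
- back_shell_c (a point): Back shell, loose: bowl 66 mm across, 32 mm high, white outside, red inside, open side up, on a yellow stub 32 mm across, 9 mm long, chamfered to 27 mm at the foot. Straight-sided (66 mm) from 22 mm to its rim at 32 mm, rounding in below. Mouth 57 mm across; inner floor 12 mm above the foot. Point: on its axis, 16 mm above the foot; z up. The foot goes on the floor of the stand's socket.
- vitreous_c (a point): Vitreous body, loose: solid, pale blue, 52 mm across, 41 mm high; flat foot 24 mm across, straight-sided (52 mm) from 14 to 31 mm above the foot, tapering to 40 mm at the top, which has a dish 32 mm across, 2.5 mm deep. Point: on its axis, 20.5 mm above the foot; z up. Seated, its foot is on the shell's inner floor and it stands 21 mm out of the shell's mouth.
- clear_lens_c (a point): Healthy lens, loose: honey-orange disc, 26 mm across, 14 mm high, lying flat; straight-sided (26 mm) from 5 to 9.5 mm above its underside, tapering to 14 mm flats above and below. Point: its centre, 7 mm up; z is its axis, up. Seated, its underside is on the floor of the vitreous body's dish, 38.5 mm above that body's foot.
- cloudy_lens_c (a point): Cataract lens, loose: same shape and size as the healthy lens but milky white. Not to be used or moved. The point is its centre, 7 mm up.
- front_cap_c (a point): Front cap, loose: white dome 66 mm across, 46 mm high, hollow, open below, standing on its rim, with blue iris, black pupil and clear cornea on top. Straight-sided (66 mm) up to 14 mm above its rim, rounding in above; 58 mm across inside. Point: on its axis, 23 mm above the rim; z up. Seated, it covers the lens and its rim rests on the back shell's rim all round.
- drop_bottle: Bystander: white eye-drop bottle with a green label and blue cap, 26 mm across, 62 mm high, upright. Origin: centre of its underside.
- drop_carton: Bystander: orange carton lying flat, 82 x 34 mm, 34 mm high. Origin: centre of its underside; x along its length.
- lens_case: Bystander: contact-lens case with one white and one green screw cap, 67 x 31 mm, 17 mm high. Origin: centre of its underside; x along its length.

How it is judged (in metres and radians):
On the way, in this order (a step that is already met when the one before it is completed fails the run):
1. the back shell sits in the stand's socket, released (horizontal distance between back_shell_c and stand_socket below 0.008 m and z of back_shell_c in the frame of stand_socket between 0.013 and 0.019 m and angle between back_shell_c's own z axis and vertical below 0.12 rad and linear speed of back_shell below 0.03 m/s and angular speed of back_shell below 0.6 rad/s and contact force between the fingers and back_shell below 0.05 N), for 0.2 s.
2. the vitreous body sits in the back shell on the stand, released (horizontal distance between back_shell_c and stand_socket below 0.008 m and z of back_shell_c in the frame of stand_socket between 0.013 and 0.019 m and angle between back_shell_c's own z axis and vertical below 0.12 rad and linear speed of each of back_shell, vitreous below 0.03 m/s and angular speed of each of back_shell, vitreous below 0.6 rad/s and horizontal distance between vitreous_c and back_shell_c below 0.008 m and z of vitreous_c in the frame of back_shell_c between 0.0125 and 0.0205 m and angle between vitreous_c's own z axis and vertical below 0.2 rad and contact force between the fingers and vitreous below 0.05 N), for 0.2 s.
3. the healthy lens lies in the dish of the vitreous body, released (horizontal distance between back_shell_c and stand_socket below 0.008 m and z of back_shell_c in the frame of stand_socket between 0.013 and 0.019 m and angle between back_shell_c's own z axis and vertical below 0.12 rad and linear speed of each of back_shell, vitreous, clear_lens below 0.03 m/s and angular speed of each of back_shell, vitreous, clear_lens below 0.6 rad/s and horizontal distance between vitreous_c and back_shell_c below 0.008 m and z of vitreous_c in the frame of back_shell_c between 0.0125 and 0.0205 m and angle between vitreous_c's own z axis and vertical below 0.2 rad and horizontal distance between clear_lens_c and vitreous_c below 0.01 m and z of clear_lens_c in the frame of vitreous_c between 0.021 and 0.029 m and angle between clear_lens_c's own z axis and vertical below 0.35 rad and contact force between the fingers and clear_lens below 0.05 N), for 0.2 s.
4. the front cap is closed on the back shell, released (horizontal distance between back_shell_c and stand_socket below 0.008 m and z of back_shell_c in the frame of stand_socket between 0.013 and 0.019 m and angle between back_shell_c's own z axis and vertical below 0.12 rad and linear speed of each of back_shell, vitreous, clear_lens, front_cap below 0.03 m/s and angular speed of each of back_shell, vitreous, clear_lens, front_cap below 0.6 rad/s and horizontal distance between vitreous_c and back_shell_c below 0.008 m and z of vitreous_c in the frame of back_shell_c between 0.0125 and 0.0205 m and angle between vitreous_c's own z axis and vertical below 0.2 rad and horizontal distance between clear_lens_c and vitreous_c below 0.01 m and z of clear_lens_c in the frame of vitreous_c between 0.021 and 0.029 m and angle between clear_lens_c's own z axis and vertical below 0.35 rad and horizontal distance between front_cap_c and back_shell_c below 0.006 m and z of front_cap_c in the frame of back_shell_c between 0.036 and 0.042 m and angle between front_cap_c's own z axis and vertical below 0.1 rad and contact force between the fingers and front_cap below 0.05 N), for 0.2 s.
At the end, for the whole second after the job is handed in: Nested and at rest: shell in socket (8 mm, height 3 mm, tilt 0.12 rad), vitreous in shell (8 mm, 4 mm, 0.2), healthy lens in its dish (10 mm, 4 mm, 0.35), cap on shell (6 mm, 3 mm, 0.1); all released; cataract lens, bottle, carton, lens case within 30 mm of their starts, bottle upright (horizontal distance between back_shell_c and stand_socket below 0.008 m and z of back_shell_c in the frame of stand_socket between 0.013 and 0.019 m and angle between back_shell_c's own z axis and vertical below 0.12 rad and linear speed of each of back_shell, vitreous, clear_lens, front_cap below 0.03 m/s and angular speed of each of back_shell, vitreous, clear_lens, front_cap below 0.6 rad/s and horizontal distance between vitreous_c and back_shell_c below 0.008 m and z of vitreous_c in the frame of back_shell_c between 0.0125 and 0.0205 m and angle between vitreous_c's own z axis and vertical below 0.2 rad and horizontal distance between clear_lens_c and vitreous_c below 0.01 m and z of clear_lens_c in the frame of vitreous_c between 0.021 and 0.029 m and angle between clear_lens_c's own z axis and vertical below 0.35 rad and horizontal distance between front_cap_c and back_shell_c below 0.006 m and z of front_cap_c in the frame of back_shell_c between 0.036 and 0.042 m and angle between front_cap_c's own z axis and vertical below 0.1 rad and distance of each of cloudy_lens_c, drop_bottle, drop_carton, lens_case from where it was at the start of the episode below 0.03 m and angle between drop_bottle's own z axis and vertical below 0.3 rad); the robot touches nothing.
It fails at once if the cloudy lens is moved more than 30 mm (distance of cloudy_lens_c from where it was at the start of the episode above 0.03 m).
It fails at once if the dropper bottle is moved more than 30 mm (distance of drop_bottle from where it was at the start of the episode above 0.03 m).
It fails at once if the orange carton is moved more than 30 mm (distance of drop_carton from where it was at the start of the episode above 0.03 m).
It fails at once if the contact-lens case is moved more than 30 mm (distance of lens_case from where it was at the start of the episode above 0.03 m).
It fails at once if the dropper bottle is tipped over (angle between drop_bottle's own z axis and vertical above 0.6 rad).
It also fails if it takes over 96 s, if anything falls off the work surface, if the arm or the gripper's body presses on something with over 40 N, if the wrist force passes 120 N, or if a joint passes its speed limit or range.

### The arm

A 6-joint arm with a two-finger parallel gripper is mounted at the origin on the work surface. World frame = base frame: x ahead of the robot, y to its left, z up, the work surface at z = 0. Lengths are in mm, angles in degrees, forces in N, time in s.
With the tool pointing down it reaches from about 350 to 850 mm from the base axis. Payload 8.1 kg.
Tool frame: the origin (TCP) lies midway between the tips of the shut fingers; the grasp point (between the pads) lies 19 mm behind it (r.grip_point_offset is the distance from the TCP to the grasp point, in mm); z points along the fingers, y is the line along which they close (so a half turn about z gives the same grasp; the last joint's range is limited). The gripper opens to 85 mm and grips with 20 to 120 N. Pads are 22 mm wide; open, the fingers measure 114 mm over their backs; the gripper's body (76 mm by 85 mm) begins 54 mm behind the grasp point. The pads swing forward as they close: fully open they stand 13 mm farther back than shut.
Start: joints at [-75.023, 7.471, 85.268, -0, 87.261, -4.893], TCP at [203.954, -564.277, 231.292] pointing down, gripper open.
Joint ranges: [-169.43, 169.43], [-51.17, 129.36], [1.28, 143.12], [-76.62, 256.62], [0, 156.53], [-152.29, 152.29]. Speed limits (degrees/s): [136.94, 136.94, 159.86, 180, 180, 180].

### API

Orientations are given as [roll, pitch, yaw] about the fixed x, y, z axes, in that order (R = Rz(yaw) Ry(pitch) Rx(roll)).
In Python, from bench import r gives the robot as it stands.
- The arm moves only by the shell command python3 -m inch 'ROWS' [FORCE]. ROWS is JSON, one flat list of numbers, 7 for each row, row after row: the shift along the world's x, y, z in m, then the turn, a rotation vector about the world's x, y, z in degrees, then the closure in counts, from 0 (fully open) to 255 (shut). A call has 1 to 10 rows; each row shifts and turns the commanded pose from where the row before left it; what a row does not reach is not made up. A row lasts 1/10 s, in which the tool goes at most 50 mm and 8.59 degrees, less where a joint would pass 70% of its speed; a pose out of reach is approached as far as the arm can. A call with a gripper value outside its range is refused whole. The fingers move at their own pace and stop on an object; FORCE is the grip in N (left out, the last holds). Time passes only in rows, so rows that do not move let the fingers close. It gives the time, the measured TCP pose, the force and the opening at its end, in the units of the state.
- r.sense(): the state, without advancing time (a new reading comes with each control period).
- r.snapshot(name): name is "side" or "top" or "wrist"; returns (picture, depth): 384x512x3 uint8, red, green, blue; 384x512 float32, mm along the optical axis (not along the pixel's ray), 0 where there is no reading.
- r.get_calibration(name): a dict with "fovy" (degrees; the focal length in pixels is half the picture's height over the tangent of half this angle, whatever the lens; pixels are square), "cx", "cy" (the principal point, pixels), "position" and "rotation" of the camera in the world; the wrist camera has in their place "tool_from_camera" (4x4, takes a point from camera to tool coordinates, whose origin is the TCP and whose axes are the flange's). Camera axes: x right, y up, looking along -z (the intrinsics and any distortion apply to the point x, -y, -z); pixel columns grow to the right and rows downward; lengths in mm; the calibration is good to about 2 mm. A picture is of the moment at which its call begins: read the wrist's pose just before it. get_calibration takes no time and is no camera call.
- r.hand_in(): hands the job in, once; it reports no verdict.
The state is a dict: "time": time; "joint_pos": joint angles; "qd": joint speeds; "joint_efforts": joint torques, N m; "tool_pos": TCP position; "tcp_rot": TCP orientation; "ft_force": force on the tool from outside, world axes, zero at the start; "wrist_torque": the same for the moment, N m; "finger_gap": finger opening in mm.
Only numpy, scipy, OpenCV 4.12 (cv2) and the standard library are available. Lean on these libraries where they do the work, as an engineer would, in place of code of your own. Each camera call takes 0.05 s, during which the arm holds its last target. There are 200 camera calls.

## Working session

There is one attempt and no reset: what is moved stays moved. The work goes in short steps, Python scripts to look and compute and a shell command to move; the robot and the scene stay as the last step left them, time stands still between calls to the robot, and variables do not carry over. Pictures are saved under pics/ and viewed, on a budget of 14 in all, crops included, one or two more only if the job needs it, and the job is handed in when it is done.

```bash
ls; mkdir -p pics; cat > h.py <<'E'
import numpy as np, cv2
from bench import r
from scipy.spatial.transform import Rotation as R
def cam(name, s=None):
    c=r.get_calibration(name)
    f=192/np.tan(np.radians(c['fovy'])/2)
    if name=='wrist':
        s=s or r.sense()
        T=np.eye(4); T[:3,:3]=R.from_euler('xyz',s['tcp_rot'],degrees=True).as_matrix(); T[:3,3]=s['tool_pos']
        M=T@np.array(c['tool_from_camera'])
    else:
        M=np.eye(4); M[:3,:3]=np.array(c['rotation']); M[:3,3]=c['position']
    return f,c,M
def cloud(name):
    """picture, world point per pixel"""
    f,c,M=cam(name); p,d=r.snapshot(name)
    v,u=np.mgrid[0:384,0:512]
    P=np.stack([(u-c['cx'])/f*d,-(v-c['cy'])/f*d,-d],-1)
    W=P@M[:3,:3].T+M[:3,3]; W[d==0]=np.nan
    return p,W
E
python3 - <<'E'
from h import *
for n in ('top','side','wrist'):
    c=r.get_calibration(n); print(n,{k:(np.round(v,3).tolist() if not isinstance(v,str) else v) for k,v in c.items()})
    p,W=cloud(n); np.savez(''+n+'0.npz',p=p,W=W); cv2.imwrite(f'pics/{n}0.png',p[...,::-1])
a=[cv2.imread(f'pics/{n}0.png') for n in ('top','side')]
cv2.imwrite('pics/both0.png',cv2.resize(np.vstack(a),None,fx=.78,fy=.78))
print(r.sense())
E
```

```text
pics
top {'fovy': 43.097, 'cx': 257.996, 'cy': 192.632, 'position': [356.416, 0.455, 1429.527], 'rotation': [6.64, 0.098, -89.95]}
side {'fovy': 49.351, 'cx': 257.726, 'cy': 193.296, 'position': [318.563, -740.282, 668.726], 'rotation': [50.238, -0.273, -16.118]}
wrist {'fovy': 64.971, 'cx': 253.04, 'cy': 196.346, 'tool_from_camera': [[-0.0, 0.952, 0.305, 78.424], [1.0, 0.0, 0.0, 0.622], [0.0, 0.305, -0.952, -142.017], [0.0, 0.0, 0.0, 1.0]]}
{'time': 0.15, 'joint_pos': array([-7.50222175e+01,  7.50670317e+00,  8.53156977e+01, -6.23303546e-04,
        8.72618576e+01, -4.89450018e+00]), 'qd': array([-0.00062646, -0.04969527, -0.17535313, -0.14831565, -0.02234887,
       -0.08154874]), 'joint_efforts': array([ 2.57784941e-04, -5.70064223e+01, -5.01157880e+01, -1.79356302e-04,
        9.60591948e-03, -4.98416011e-05]), 'tool_pos': array([ 203.8460237 , -563.8524444 ,  230.46221296]), 'tcp_rot': array([-1.79915996e+02, -6.56875694e-03,  1.98723081e+01]), 'ft_force': array([-0.3448038 , -0.44416063, -0.38217017]), 'wrist_torque': array([ 0.05411269,  0.00475159, -0.0418857 ]), 'finger_gap': 85.33127835484225}
```

View pics/top0.png

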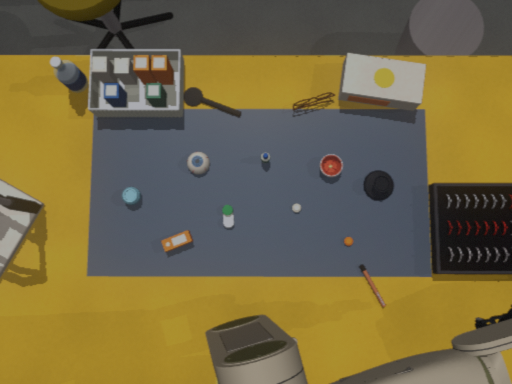

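View pics/side0.png

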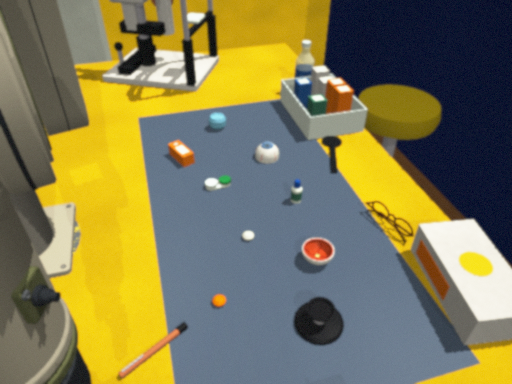

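The two pictures show: shell (331,166), stand (378,185), vitreous (131,196), healthy lens (348,241), cataract lens (296,208), cap (198,162), bottle (265,158), case (228,217) and carton (177,241) in the top view. The rotation is given as Euler angles, so I'll fix the helper.

```bash
sed -i "s/M\[:3,:3\]=np.array(c\['rotation'\])/M[:3,:3]=R.from_euler('xyz',c['rotation'],degrees=True).as_matrix()/" h.py
python3 - <<'E'
from h import *
names=dict(shell=(331,166),stand=(378,185),vit=(131,196),lens=(348,241),cloudy=(296,208),cap=(198,162),bottle=(265,158),case=(228,217),carton=(177,241))
p,W=cloud('top')
z=W[...,2]; print('desk z',np.nanmedian(z[120:265,100:420]))
n,l,st,ce=cv2.connectedComponentsWithStats(((z>5)&(z<150)).astype(np.uint8))
for k,(u,v) in names.items():
    w=l[v-3:v+4,u-3:u+4]; i=w[w>0]
    if len(i)==0: print(k,'none',W[v,u]);continue
    m=l==np.bincount(i).argmax(); Q=W[m]
    lo,hi=np.nanpercentile(Q,2,0),np.nanpercentile(Q,98,0)
    print(k,m.sum(),((lo+hi)/2)[:2].round(1),(hi-lo)[:2].round(1),'ztop',np.nanmax(Q[:,2]).round(1))
E
```

```text
desk z 1.5462017767090401
shell 420 [ 600.8 -208. ] [62.6 60.8] ztop 39.7
stand 691 [ 545.8 -349.4] [79.9 79.9] ztop 52.1
vit 281 [511.6 374.5] [47.  52.8] ztop 52.6
lens 65 [ 380.4 -257.6] [23.2 22.8] ztop 18.6
cloudy 62 [ 478.9 -108.2] [22.6 23.8] ztop 21.8
cap 400 [609.3 180.9] [57.7 59.3] ztop 50.7
bottle 84 [626.6 -17.1] [30.7 24.9] ztop 65.6
case 232 [453.3  89.4] [62.1 37.8] ztop 24.8
carton 390 [381.  238.2] [53.9 82. ] ztop 44.1
```

```bash
python3 -m inch '[0.036,0.033,-0.004,0,0,0,0, 0.036,0.033,-0.004,0,0,0,0, 0.036,0.033,-0.004,0,0,0,0, 0.036,0.033,-0.004,0,0,0,0, 0.036,0.033,-0.004,0,0,0,0, 0.036,0.033,-0.004,0,0,0,0, 0.036,0.033,-0.004,0,0,0,0, 0.036,0.033,-0.004,0,0,0,0, 0.036,0.033,-0.004,0,0,0,0, 0.036,0.033,-0.004,0,0,0,0]' 40; python3 -m inch '[0.036,0.026,-0.01,0,0,0,0, 0,0,-0.02,0,0,0,0, 0,0,0,0,0,0,0, 0,0,0,0,0,0,0]'
python3 - <<'E'
from h import *
s=r.sense(); print(s['tool_pos'],s['tcp_rot'])
p,W=cloud('wrist'); cv2.imwrite('pics/w1.png',p[...,::-1]); np.savez('w1.npz',p=p,W=W)
z=W[...,2]; m=(z>28)&(z<60); Q=W[m]; print(m.sum(),np.nanpercentile(Q,[1,50,99],axis=0).round(1), np.nanmedian(z))
E
```

```text
time: 1.2
tool_pos: [565.1, -232.7, 191.0]
tcp_rot: [180.0, 0.0, 19.9]
ft_force: [1.0, -1.3, -0.1]
finger_gap: 85.4
time: 1.6
tool_pos: [599.1, -208.3, 160.6]
tcp_rot: [-179.9, 0.1, 19.9]
ft_force: [-0.1, -0.0, -0.3]
finger_gap: 85.5
[ 599.08638809 -208.26024132  160.63797629] [-1.79925431e+02  1.01051522e-01  1.98662379e+01]
3971 [[ 540.3 -518.7   28.3]
 [ 629.2 -239.9   38. ]
 [ 795.4  -15.9   59.3]] 0.26609876935245325
```

View pics/w1.png

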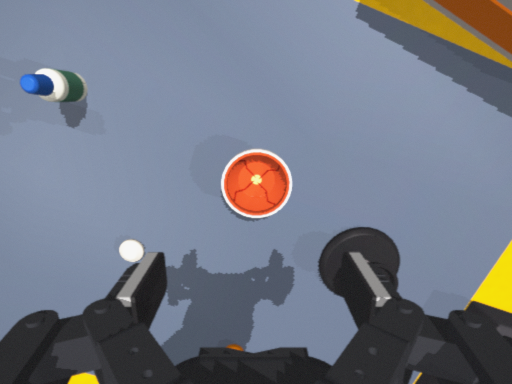

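Shell mouth is at (257,183), right in front of the fingers. Now I'll fit its rim in world coordinates.

```bash
cat >> h.py <<'E'
def plane(name,uv,zp,s=None):
    """pixels -> world xy on the plane z=zp"""
    f,c,M=cam(name,s); uv=np.atleast_2d(uv).astype(float)
    D=np.stack([(uv[:,0]-c['cx'])/f,-(uv[:,1]-c['cy'])/f,-np.ones(len(uv))],-1)@M[:3,:3].T
    t=(zp-M[2,3])/D[:,2]; return (M[:3,3]+t[:,None]*D)[:,:2]
def blob(name,mask,zp,near=None):
    """circle fit of a mask's outline on the plane z=zp: centre, radius, residual"""
    m=cv2.morphologyEx(mask.astype(np.uint8),cv2.MORPH_CLOSE,np.ones((5,5)))
    cs,_=cv2.findContours(m,cv2.RETR_EXTERNAL,cv2.CHAIN_APPROX_NONE)
    c=max(cs,key=cv2.contourArea) if near is None else min((c for c in cs if cv2.contourArea(c)>100),key=lambda c:np.hypot(*(c[:,0].mean(0)-near)))
    P=plane(name,cv2.convexHull(c)[:,0]+0.0,zp)
    P=plane(name,c[:,0],zp)
    x=np.linalg.lstsq(np.c_[2*P,np.ones(len(P))],(P**2).sum(1),rcond=None)[0]
    rad=np.sqrt(x[2]+x[:2]@x[:2]); e=np.hypot(*(P-x[:2]).T)-rad
    return x[:2].round(1),rad.round(1),e.std().round(2)
def totool(dxy,yaw):
    """world xy -> along tool x, tool y"""
    a=np.radians(yaw); return np.array([np.cos(a)*dxy[0]+np.sin(a)*dxy[1],np.sin(a)*dxy[0]-np.cos(a)*dxy[1]]).round(1)
E
python3 - <<'E'
from h import *
d=np.load('w1.npz'); p=d['p']; h=cv2.cvtColor(p,cv2.COLOR_RGB2HSV); W=d['W']
red=((h[...,0]<8)|(h[...,0]>172))&(h[...,1]>150)&(h[...,2]>90)
print('red mouth',blob('wrist',red,32,(257,183)))
white=((h[...,1]<60)&(h[...,2]>150))|red; print('outer',blob('wrist',white,30,(257,183)))
print(p[182,195:320:6].tolist() if 0 else '', W[182,258], W[160,257])
E
```

```text
red mouth (array([ 603.3, -211.4]), np.float64(29.3), np.float64(0.48))
outer (array([ 581.8, -194.8]), np.float64(200.9), np.float64(58.62))
 [ 601.04542047 -213.15088157   12.54821371] [ 621.56259235 -204.58512762   12.89067138]
```

```bash
python3 -m inch '[0.004,-0.003,-0.03,0,0,0,0, 0,0,-0.03,0,0,0,0, 0,0,-0.03,0,0,0,0, 0,0,-0.03,0,0,0,0, 0,0,-0.02,0,0,0,0, 0,0,-0.012,0,0,0,0, 0,0,0,0,0,0,0, 0,0,0,0,0,0,0]'
python3 - <<'E'
from h import *
s=r.sense(); p,W=cloud('wrist'); cv2.imwrite('pics/w2.png',p[...,::-1])
h=cv2.cvtColor(p,cv2.COLOR_RGB2HSV)
red=((h[...,0]<8)|(h[...,0]>172))&(h[...,1]>150)&(h[...,2]>90)
b=blob('wrist',red,32); print(s['tool_pos'],b,totool(b[0]-s['tool_pos'][:2],s['tcp_rot'][2]))
E
```

```text
time: 2.45
tool_pos: [604.6, -212.2, 10.9]
tcp_rot: [179.9, -0.1, 19.8]
ft_force: [-0.2, -0.1, 1.0]
finger_gap: 85.6
[ 604.64651789 -212.1748656    10.88075305] (array([ 603.5, -210.4]), np.float64(30.2), np.float64(0.14)) [-0.5 -2.1]
```

View pics/w2.png

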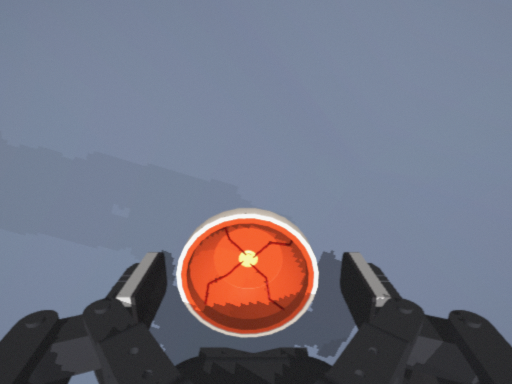

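```bash
python3 -m inch '[0,0,0,0,0,0,120, 0,0,0,0,0,0,120, 0,0,0,0,0,0,120, 0,0,0,0,0,0,120, 0,0,0,0,0,0,120, 0,0,0,0,0,0,120, 0,0,0,0,0,0,120]' 40
python3 - <<'E'
from h import *
s=r.sense(); p,W=cloud('wrist'); cv2.imwrite('pics/w3.png',p[...,::-1])
h=cv2.cvtColor(p,cv2.COLOR_RGB2HSV)
red=((h[...,0]<8)|(h[...,0]>172))&(h[...,1]>150)&(h[...,2]>90)
b=blob('wrist',red,32); print(s['tool_pos'],b,totool(b[0]-s['tool_pos'][:2],s['tcp_rot'][2]))
ring=cv2.dilate(red.astype(np.uint8),np.ones((21,21)))>0
ring&=(h[...,1]<60)&(h[...,2]>150)
print('white ring z',np.nanpercentile(W[ring][:,2],[5,25,50,75,95]).round(1))
m=red&(W[...,2]<16); Q=W[m]; print('floor z',np.nanpercentile(Q[:,2],[5,50]))
# yellow disc at floor centre
y=(h[...,0]>20)&(h[...,0]<35)&(h[...,1]>80)&(cv2.morphologyEx(red.astype(np.uint8),cv2.MORPH_CLOSE,np.ones((31,31)))>0)
print('yellow',W[y].mean(0),totool(W[y].mean(0)[:2]-s['tool_pos'][:2],s['tcp_rot'][2]))
E
```

```text
time: 3.2
tool_pos: [605.3, -211.8, 11.6]
tcp_rot: [179.9, -0.1, 19.9]
ft_force: [-1.6, -0.2, 6.3]
finger_gap: 63.8
[ 605.3207948  -211.83542442   11.58306837] (array([ 604.7, -212.6]), np.float64(30.0), np.float64(0.22)) [-0.8  0.5]
white ring z [-0.4 24.7 30.6 31.4 32.1]
floor z [11.03212771 12.90839241]
yellow [nan nan nan] [nan nan]
```

```bash
python3 -m inch '[0,0,0.01,0,0,0,120, 0,0,0.02,0,0,0,120, 0,0,0.03,0,0,0,120, -0.01,-0.01,0.03,0,0,0,120, -0.02,-0.02,0.03,0,0,0,120, -0.025,-0.03,0.03,0,0,0,120, -0.025,-0.03,0,0,0,0,120, -0.025,-0.03,0,0,0,0,120, -0.02,-0.025,0,0,0,0,120, -0.015,-0.018,0,0,0,0,120]'; python3 -m inch '[-0.005,-0.005,0,0,0,0,120, 0,0,0,0,0,0,120, 0,0,0,0,0,0,120]'
python3 - <<'E'
from h import *
s=r.sense(); p,W=cloud('wrist'); cv2.imwrite('pics/w4.png',p[...,::-1]); np.savez('w4.npz',p=p,W=W,**{k:s[k] for k in('tool_pos','tcp_rot')})
print(s['tool_pos'],s['tcp_rot'])
Q=W[(W[...,2]>41.5)&(W[...,2]<50)]; print(len(Q),np.nanpercentile(Q,[2,50,98],axis=0).round(1))
Q=W[(W[...,2]>6)&(W[...,2]<14)]; print(len(Q),np.nanpercentile(Q,[2,50,98],axis=0).round(1))
E
```

```text
time: 4.25
tool_pos: [462.6, -376.0, 160.5]
tcp_rot: [179.9, -0.0, 19.8]
ft_force: [1.3, 1.0, -0.4]
finger_gap: 63.6
time: 4.55
tool_pos: [459.6, -378.6, 159.6]
tcp_rot: [180.0, -0.0, 19.9]
ft_force: [1.1, 0.4, -1.0]
finger_gap: 63.5
[ 459.59283629 -378.61218824  159.64290939] [ 1.79998657e+02 -3.75528401e-02  1.98876901e+01]
20764 [[ 315.1 -679.6   42.6]
 [ 472.2 -559.1   45.6]
 [ 560.8 -342.1   47. ]]
5451 [[ 313.3 -501.3    6.3]
 [ 534.1 -352.9    9.7]
 [ 587.8 -256.9   13.4]]
```

View pics/w4.png

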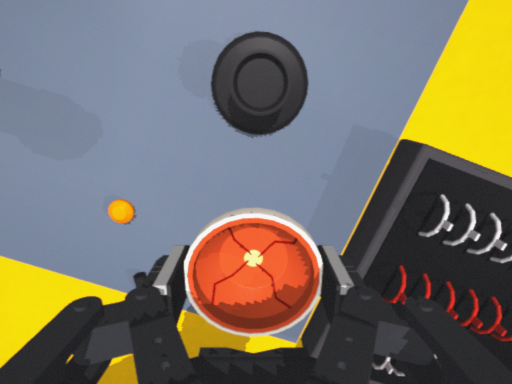

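The stand is seen in full at about (260,82), with its cup at (262,80), and the shell is held level between the fingers at (253,270).

```bash
python3 - <<'E'
from h import *
d=np.load('w4.npz'); p,W=d['p'],d['W']; s={k:d[k] for k in('tool_pos','tcp_rot')}
near=np.hypot(W[...,0]-546,W[...,1]+350)<65
import h as H
f0=H.cam; H.cam=lambda n,ss=None:f0(n,s)
for lo,hi,zp in((42,50,45),(4,50,10)):
    m=near&(W[...,2]>lo)&(W[...,2]<hi); print(zp,m.sum(),blob('wrist',m,zp),W[m].mean(0).round(1))
for lo,hi in((43.5,47),(37,42)):
    Q=W[near&(W[...,2]>lo)&(W[...,2]<hi)]; print(len(Q),(Q.min(0)/2+Q.max(0)/2).round(1),(Q.max(0)-Q.min(0)).round(1))
g=cv2.cvtColor(p,cv2.COLOR_RGB2GRAY); cv2.imwrite('pics/c4.png',cv2.resize(cv2.equalizeHist(g[20:145,195:325]),None,fx=4,fy=4))
E
```

```text
45 1177 (array([ 547.7, -353.8]), np.float64(24.8), np.float64(0.21)) [ 548.8 -353.5   44.1]
10 7800 (array([ 547.5, -353.8]), np.float64(43.5), np.float64(0.25)) [ 548.3 -353.2   22.8]
892 [ 547.7 -353.7   45. ] [50.1 50.   3. ]
2149 [ 547.7 -353.7   39.6] [41.5 41.6  4.9]
```

View pics/c4.png

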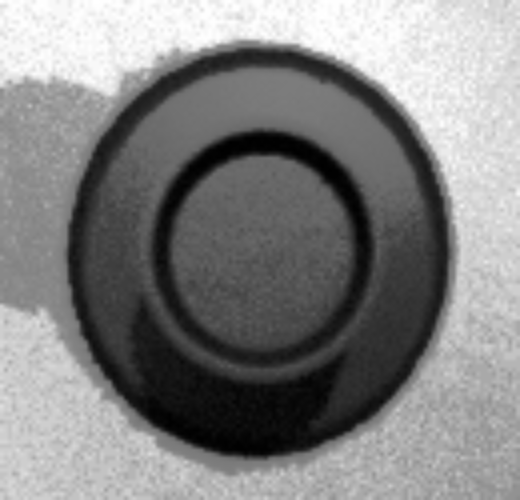

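The crop confirms a concentric cup; every fit agrees on the stand at (547.7, -353.7). Carrying the shell over and lowering it.

```bash
python3 -m inch '[0.02,0.006,0,0,0,0,120, 0.03,0.008,0,0,0,0,120, 0.024,0.007,0,0,0,0,120, 0.015,0.004,0,0,0,0,120, 0,0,-0.02,0,0,0,120, 0,0,-0.025,0,0,0,120, 0,0,-0.025,0,0,0,120, 0,0,-0.015,0,0,0,120, 0,0,-0.01,0,0,0,120, 0,0,0,0,0,0,120]'; python3 -m inch '[0,0,-0.004,0,0,0,120, 0,0,-0.004,0,0,0,120, 0,0,-0.002,0,0,0,120, 0,0,0,0,0,0,120, 0,0,0,0,0,0,120]'
```

```text
time: 5.6
tool_pos: [547.5, -353.2, 62.8]
tcp_rot: [-179.9, 0.1, 19.9]
ft_force: [0.2, -0.6, -1.5]
finger_gap: 64.0
time: 6.1
tool_pos: [548.1, -354.4, 54.6]
tcp_rot: [180.0, -0.0, 19.9]
ft_force: [-0.4, -0.1, -0.9]
finger_gap: 63.7
```

```bash
python3 -m inch '[0,0,-0.003,0,0,0,120, 0,0,-0.001,0,0,0,120, 0,0,0,0,0,0,120, 0,0,0,0,0,0,120]'; python3 -m inch '[0,0,-0.001,0,0,0,120, 0,0,0,0,0,0,120, 0,0,0,0,0,0,120]'; python3 -m inch '[0,0,-0.001,0,0,0,120, 0,0,0,0,0,0,120, 0,0,0,0,0,0,120]'
```

```text
time: 6.5
tool_pos: [548.4, -354.7, 51.6]
tcp_rot: [179.9, -0.0, 19.9]
ft_force: [-1.9, 1.2, 5.7]
finger_gap: 63.7
time: 6.8
tool_pos: [548.5, -354.7, 51.5]
tcp_rot: [179.9, -0.0, 19.9]
ft_force: [-5.1, 3.2, 13.5]
finger_gap: 63.9
time: 7.1
tool_pos: [548.5, -354.7, 51.5]
tcp_rot: [179.9, -0.0, 19.9]
ft_force: [-8.4, 5.8, 19.7]
finger_gap: 63.8
```

```bash
python3 -m inch '[0,0,0.002,0,0,0,120, 0,0,0,0,0,0,0, 0,0,0,0,0,0,0, 0,0,0,0,0,0,0, 0,0,0,0,0,0,0, 0,0,0,0,0,0,0, 0,0,0.01,0,0,0,0, 0,0,0.03,0,0,0,0, 0,0,0.04,0,0,0,0]'; python3 -m inch '[0,0,0.04,0,0,0,0, 0,0,0.02,0,0,0,0, 0,0,0,0,0,0,0, 0,0,0,0,0,0,0]'
python3 - <<'E'
from h import *
s=r.sense(); p,W=cloud('wrist'); cv2.imwrite('pics/w5.png',p[...,::-1]); np.savez('w5.npz',p=p,W=W)
h=cv2.cvtColor(p,cv2.COLOR_RGB2HSV)
red=((h[...,0]<8)|(h[...,0]>172))&(h[...,1]>150)&(h[...,2]>90)
b=blob('wrist',red,72); print(s['tool_pos'],b)
Q=W[(W[...,2]>60)&(np.hypot(W[...,0]-547.7,W[...,1]+353.7)<45)]; top=Q[Q[:,2]>Q[:,2].max()-5]
A=np.c_[top[:,:2]-[547.7,-353.7],np.ones(len(top))]; print('rim plane',np.linalg.lstsq(A,top[:,2],rcond=None)[0].round(3))
E
```

```text
time: 8.0
tool_pos: [546.4, -353.2, 129.1]
tcp_rot: [-179.8, 0.1, 19.9]
ft_force: [0.6, -0.3, 0.3]
finger_gap: 85.3
time: 8.4
tool_pos: [548.2, -354.4, 191.0]
tcp_rot: [179.9, -0.0, 19.9]
ft_force: [0.1, 0.4, -0.7]
finger_gap: 85.2
[ 548.17204428 -354.44862196  190.96192776] (array([ 547.3, -354.8]), np.float64(29.3), np.float64(0.37))
rim plane [  0.81    0.292 264.943]
```

View pics/w5.png

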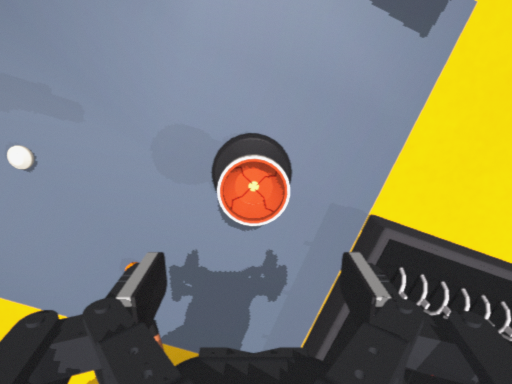

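Shell seated: mouth centred at (547.3,-354.8), red interior seen at (254,187), level in the cup. On to the vitreous body.

```bash
python3 -m inch '[-0.002,0.03,0,0,0,0,0, -0.002,0.043,0,0,0,0,0, -0.002,0.043,0,0,0,0,0, -0.002,0.043,0,0,0,0,0, -0.002,0.043,0,0,0,0,0, -0.002,0.043,0,0,0,0,0, -0.002,0.043,0,0,0,0,0, -0.002,0.043,0,0,0,0,0, -0.002,0.043,0,0,0,0,0, -0.002,0.043,0,0,0,0,0]'; python3 -m inch '[-0.002,0.043,0,0,0,0,0, -0.002,0.043,0,0,0,0,0, -0.002,0.043,0,0,0,0,0, -0.002,0.043,0,0,0,0,0, -0.002,0.043,0,0,0,0,0, -0.002,0.043,-0.005,0,0,0,0, -0.002,0.043,-0.005,0,0,0,0, -0.002,0.011,-0.02,0,0,0,0, 0,0,0,0,0,0,0, 0,0,0,0,0,0,0]'
python3 - <<'E'
from h import *
W=np.load('w5.npz')['W']
Q=W[(W[...,2]>68)&(W[...,2]<76)&(np.hypot(W[...,0]-547.3,W[...,1]+354.8)<36)]
A=np.c_[Q[:,:2]-[547.3,-354.8],np.ones(len(Q))]; print('rim plane',np.linalg.lstsq(A,Q[:,2],rcond=None)[0].round(3))
s=r.sense(); p,W=cloud('wrist'); cv2.imwrite('pics/w6.png',p[...,::-1]); np.savez('w6.npz',p=p,W=W)
h=cv2.cvtColor(p,cv2.COLOR_RGB2HSV); print(s['tool_pos'])
near=np.hypot(W[...,0]-511.6,W[...,1]-374.5)<45
m=near&(W[...,2]>3)&(W[...,2]<60); print(m.sum(),np.nanpercentile(W[m],[1,50,99],axis=0).round(1))
m2=near&(W[...,2]>36)&(W[...,2]<60); print('top fit',blob('wrist',m2,40))
print('outline at 30',blob('wrist',m,31))
E
```

```text
time: 9.45
tool_pos: [526.3, 64.4, 188.2]
tcp_rot: [-179.9, 0.2, 19.9]
ft_force: [1.3, -0.3, 0.2]
finger_gap: 85.7
time: 10.45
tool_pos: [510.6, 373.6, 158.0]
tcp_rot: [179.9, 0.3, 19.9]
ft_force: [-0.8, 0.6, 0.9]
finger_gap: 85.4
rim plane [4.0000e-03 1.0000e-03 7.1038e+01]
[510.61719039 373.6445768  157.95387282]
2460 [[491.  347.6  17.3]
 [517.  372.3  37.9]
 [538.6 395.3  41.4]]
top fit (array([515. , 371.3]), np.float64(22.0), np.float64(0.36))
outline at 30 (array([515.3, 371.3]), np.float64(26.2), np.float64(0.7))
```

View pics/w6.png

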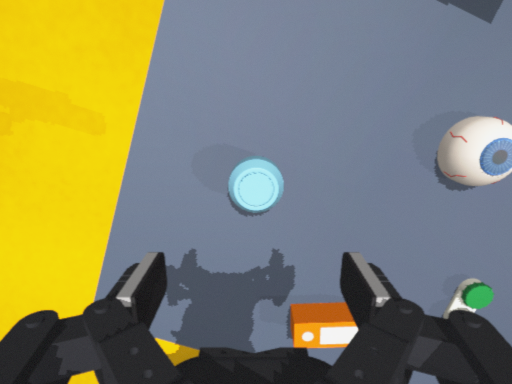

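Vitreous body at (256,185), upright; centre (515, 371). Rim plane of the shell is level at z≈71.

```bash
python3 -m inch '[0.0045,-0.0025,-0.02,0,0,0,0, 0,0,-0.03,0,0,0,0, 0,0,-0.03,0,0,0,0, 0,0,-0.03,0,0,0,0, 0,0,-0.017,0,0,0,0, 0,0,-0.01,0,0,0,0, 0,0,0,0,0,0,0, 0,0,0,0,0,0,150, 0,0,0,0,0,0,150, 0,0,0,0,0,0,150]' 40;  python3 -m inch '[0,0,0,0,0,0,150, 0,0,0,0,0,0,150, 0,0,0,0,0,0,150, 0,0,0,0,0,0,150]'
python3 - <<'E'
from h import *
s=r.sense(); p,W=cloud('wrist'); cv2.imwrite('pics/w7.png',p[...,::-1])
near=np.hypot(W[...,0]-515,W[...,1]-371)<23
m=near&(W[...,2]>36.5)&(W[...,2]<50); b=blob('wrist',m,40); print(s['tool_pos'],b,totool(b[0]-s['tool_pos'][:2],s['tcp_rot'][2]),np.nanpercentile(W[m][:,2],[5,50,95]))
Q=W[m];lo,hi=Q.min(0),Q.max(0); print(lo/2+hi/2,hi-lo)
E
```

```text
time: 11.5
tool_pos: [517.9, 373.1, 25.8]
tcp_rot: [-180.0, -0.2, 19.9]
ft_force: [-2.3, -2.0, 5.4]
finger_gap: 48.9
time: 11.9
tool_pos: [517.8, 373.0, 25.8]
tcp_rot: [-180.0, -0.2, 19.9]
ft_force: [-1.0, -2.0, 6.3]
finger_gap: 49.2
[517.78872243 373.04418054  25.81567858] (array([515.4, 371.3]), np.float64(21.8), np.float64(0.32)) [-2.8  0.8] [37.0202515  38.41465599 40.91169482]
[514.60352558 370.78849575  39.23526307] [43.82337383 44.9423293   5.46237961]
```

View pics/w7.png

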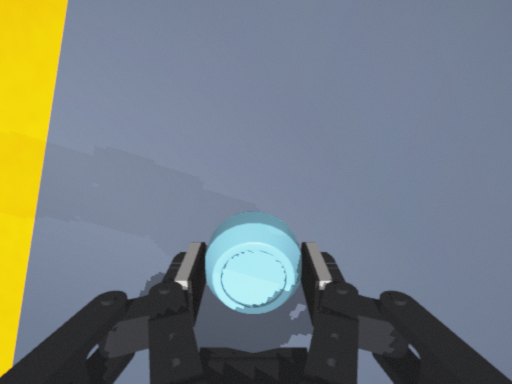

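The dish top shows at (253,278), between the pads; the grasp is a little high and 2.8 mm off, so I'll regrasp lower.

```bash
python3 -m inch '[0,0,0,0,0,0,0, 0,0,0,0,0,0,0, 0,0,0,0,0,0,0, 0,0,0,0,0,0,0, -0.0025,-0.001,-0.005,0,0,0,0, 0,0,0,0,0,0,0, 0,0,0,0,0,0,150, 0,0,0,0,0,0,150, 0,0,0,0,0,0,150, 0,0,0,0,0,0,150]' 40;  python3 -m inch '[0,0,0,0,0,0,150, 0,0,0,0,0,0,150, 0,0,0,0,0,0,150]'
python3 - <<'E'
from h import *
s=r.sense(); p,W=cloud('wrist'); cv2.imwrite('pics/w8.png',p[...,::-1]); h=cv2.cvtColor(p,cv2.COLOR_RGB2HSV)
m=(h[...,0]>80)&(h[...,0]<105)&(h[...,1]>60)&(h[...,2]>120)
m2=m&(W[...,2]>36)&(W[...,2]<46); b=blob('wrist',m2,40); print(s['tool_pos'],b,totool(b[0]-s['tool_pos'][:2],s['tcp_rot'][2]))
b=blob('wrist',m&(W[...,2]>10),31); print(b,totool(b[0]-s['tool_pos'][:2],s['tcp_rot'][2]))
E
```

```text
time: 12.95
tool_pos: [514.4, 371.4, 18.8]
tcp_rot: [-180.0, -0.1, 19.9]
ft_force: [1.1, 0.2, 2.3]
finger_gap: 49.7
time: 13.25
tool_pos: [514.4, 371.5, 18.8]
tcp_rot: [-180.0, -0.1, 19.9]
ft_force: [1.1, -0.0, 3.9]
finger_gap: 50.0
[514.38072015 371.46272148  18.77873958] (array([516.1, 371.3]), np.float64(21.9), np.float64(0.35)) [1.6 0.7]
(array([515.9, 371.5]), np.float64(27.2), np.float64(1.81)) [1.4 0.5]
```

```bash
python3 -m inch '[0,0,0.01,0,0,0,150, 0,0,0.03,0,0,0,150, 0,0,0.04,0,0,0,150, 0.001,-0.016,0.04,0,0,0,150, 0.002,-0.03,0.01,0,0,0,150, 0.002,-0.04,0,0,0,0,150, 0.002,-0.04,0,0,0,0,150, 0.002,-0.04,0,0,0,0,150, 0.002,-0.04,0,0,0,0,150, 0.002,-0.04,0,0,0,0,150]'; python3 -m inch '[0.002,-0.04,0,0,0,0,150, 0.002,-0.04,0,0,0,0,150, 0.002,-0.04,0,0,0,0,150, 0.002,-0.04,0,0,0,0,150, 0.002,-0.04,0,0,0,0,150, 0.002,-0.04,0,0,0,0,150, 0.002,-0.04,0,0,0,0,150, 0.002,-0.04,0,0,0,0,150, 0.002,-0.04,0,0,0,0,150, 0.002,-0.04,0,0,0,0,150]'; python3 -m inch '[0.001,-0.04,0,0,0,0,150, 0,-0.03,0,0,0,0,150, 0,-0.01,0,0,0,0,150, 0,0,-0.015,0,0,0,150, 0,0,-0.015,0,0,0,150, 0,0,0,0,0,0,150, 0,0,0,0,0,0,150, 0,0,0,0,0,0,150]'
python3 - <<'E'
from h import *
S=[r.sense()]
p,W=cloud('wrist'); cv2.imwrite('pics/w9.png',p[...,::-1]);p2,W2=cloud('wrist'); S.append(r.sense())
print([s['tool_pos'].round(1) for s in S],S[0]['ft_force'],S[0]['tcp_rot'])
s=S[0]; h=cv2.cvtColor(p,cv2.COLOR_RGB2HSV)
m=(h[...,0]>80)&(h[...,0]<105)&(h[...,1]>60)&(h[...,2]>120)
zt=s['tool_pos'][2]-18.8
m2=m&(W[...,2]>zt+36)&(W[...,2]<zt+46); b=blob('wrist',m2,zt+40); print(b,totool(b[0]-s['tool_pos'][:2],s['tcp_rot'][2]))
E
```

```text
time: 14.3
tool_pos: [526.3, 123.7, 148.3]
tcp_rot: [-180.0, 0.0, 19.9]
ft_force: [0.7, -0.3, -0.7]
finger_gap: 49.7
time: 15.3
tool_pos: [546.3, -276.1, 148.2]
tcp_rot: [-179.9, 0.0, 19.9]
ft_force: [1.0, 0.7, -0.5]
finger_gap: 49.8
time: 16.1
tool_pos: [548.4, -353.9, 118.6]
tcp_rot: [180.0, -0.0, 19.9]
ft_force: [-0.5, -0.7, -0.1]
finger_gap: 49.9
[array([ 548.4, -353.9,  118.6]), array([ 548.6, -354.5,  119.2])] [-0.51113669 -0.74052193 -0.06554724] [ 1.79993234e+02 -1.12621438e-02  1.99413594e+01]
(array([ 549.9, -354.8]), np.float64(22.0), np.float64(0.37)) [1.1 1.4]
```

View pics/w9.png

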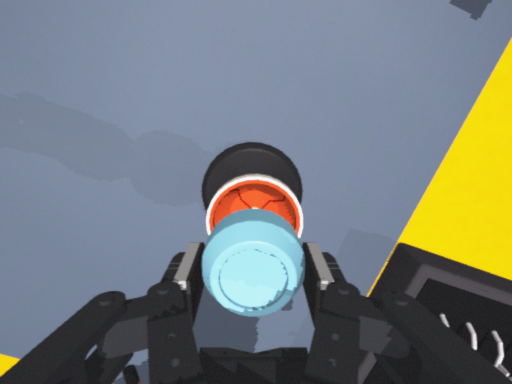

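Vitreous body hangs over the shell (columns 253 vs 255); shift x by -2 mm and lower.

```bash
python3 -m inch '[-0.002,0,-0.01,0,0,0,150, 0,0,-0.015,0,0,0,150, 0,0,-0.01,0,0,0,150, 0,0,-0.005,0,0,0,150, 0,0,-0.003,0,0,0,150, 0,0,0,0,0,0,150, 0,0,0,0,0,0,150]'; python3 -m inch '[0,0,-0.002,0,0,0,150, 0,0,-0.001,0,0,0,150, 0,0,0,0,0,0,150, 0,0,0,0,0,0,150]'; python3 -m inch '[0,0,-0.001,0,0,0,150, 0,0,-0.001,0,0,0,150, 0,0,0,0,0,0,150, 0,0,0,0,0,0,150]'
```

```text
time: 16.9
tool_pos: [546.2, -355.0, 75.6]
tcp_rot: [180.0, -0.0, 19.9]
ft_force: [-0.0, 0.6, -0.7]
finger_gap: 49.9
time: 17.3
tool_pos: [546.0, -354.8, 72.4]
tcp_rot: [180.0, 0.0, 19.9]
ft_force: [0.5, 0.2, -0.5]
finger_gap: 49.3
time: 17.7
tool_pos: [546.1, -354.9, 70.8]
tcp_rot: [180.0, -0.0, 19.9]
ft_force: [-1.4, 2.3, 4.0]
finger_gap: 49.6
```

```bash
python3 -m inch '[0,0,0,0,0,0,0, 0,0,0,0,0,0,0, 0,0,0,0,0,0,0, 0,0,0,0,0,0,0, 0,0,0,0,0,0,0, 0,0,0.01,0,0,0,0, 0,0,0.03,0,0,0,0, 0,0,0.03,0,0,0,0, 0,0,0.04,0,0,0,0, 0,0,0.01,0,0,0,0]'; python3 -m inch '[0,0,0,0,0,0,0, 0,0,0,0,0,0,0, 0,0,0,0,0,0,0]'
python3 - <<'E'
from h import *
s=r.sense(); p,W=cloud('wrist'); cv2.imwrite('pics/w10.png',p[...,::-1]); np.savez('w10.npz',p=p,W=W)
h=cv2.cvtColor(p,cv2.COLOR_RGB2HSV); print(s['tool_pos'])
D=np.hypot(W[...,0]-547.5,W[...,1]+354.5)
m=(h[...,0]>80)&(h[...,0]<105)&(h[...,1]>60)&(h[...,2]>120)&(D<40)
m2=m&(W[...,2]>87)&(W[...,2]<100); print('vit top',blob('wrist',m2,91.5),np.percentile(W[m2][:,2],[5,50,95]))
mr=(D<40)&(W[...,2]>67)&(W[...,2]<76)&(D>24); print('rim',mr.sum(),blob('wrist',(D<42)&(W[...,2]>60)&(W[...,2]<110),72))
Q=W[m&(D<15)]; A=np.c_[Q[:,:2]-[547.5,-354.5],np.ones(len(Q))]; print('dish plane',np.linalg.lstsq(A,Q[:,2],rcond=None)[0].round(3))
E
```

```text
time: 18.7
tool_pos: [548.2, -356.5, 197.4]
tcp_rot: [179.6, -0.3, 19.9]
ft_force: [1.0, -0.1, 0.3]
finger_gap: 85.4
time: 19.0
tool_pos: [545.0, -354.0, 187.9]
tcp_rot: [-179.8, 0.1, 19.9]
ft_force: [-0.6, 0.1, -1.1]
finger_gap: 85.5
[ 544.97644186 -354.03361868  187.89500943]
vit top (array([ 547.1, -355.4]), np.float64(22.5), np.float64(0.36)) [87.56458264 90.42178038 92.92934022]
rim 945 (array([ 547.6, -355.5]), np.float64(32.6), np.float64(0.35))
dish plane [2.50e-02 5.90e-02 9.04e+01]
```

View pics/w10.png

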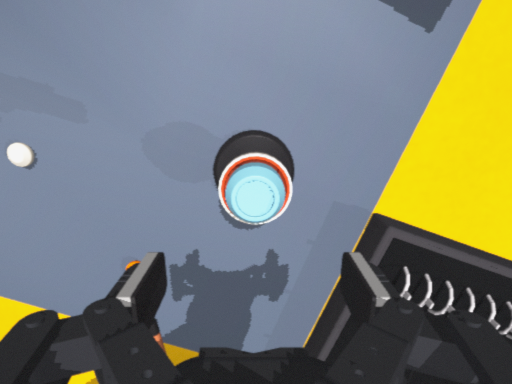

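Vitreous seated: top at (256,195), red/white rim visible around it. Now the healthy lens.

```bash
python3 -m inch '[-0.02,0.012,0,0,0,0,0, -0.035,0.02,0,0,0,0,0, -0.035,0.02,-0.005,0,0,0,0, -0.035,0.02,-0.01,0,0,0,0, -0.025,0.015,-0.02,0,0,0,0, -0.015,0.01,-0.02,0,0,0,0, 0,0,-0.01,0,0,0,0, 0,0,0,0,0,0,0, 0,0,0,0,0,0,0, 0,0,0,0,0,0,0]'
python3 - <<'E'
from h import *
S=r.sense(); p,W=cloud('wrist'); cv2.imwrite('pics/w11.png',p[...,::-1]); print(S['tool_pos'])
h=cv2.cvtColor(p,cv2.COLOR_RGB2HSV)
D=np.hypot(W[...,0]-380,W[...,1]+258)
m=(h[...,0]>5)&(h[...,0]<25)&(h[...,1]>120)&(D<35)
v,u=np.nonzero(m); print(m.sum(),u.mean(),v.mean(),W[m].mean(0),W[m][:,2].max()); print(blob('wrist',m,9),blob('wrist',m&(W[...,2]>4),9))
E
```

```text
time: 20.05
tool_pos: [382.2, -258.7, 126.4]
tcp_rot: [179.9, -0.0, 19.9]
ft_force: [0.2, 0.5, -0.4]
finger_gap: 85.2
[ 382.15662821 -258.69244558  126.36890618]
839 252.39094159713946 231.82002383790226 [ 386.36707828 -258.35239295   60.20665276] 211.51297752090755
(array([ 383.2, -260.2]), np.float64(12.6), np.float64(0.28)) (array([ 383.3, -260.4]), np.float64(12.5), np.float64(0.32))
```

```bash
python3 -m inch '[0.001,-0.002,-0.02,0,0,0,0, 0,0,-0.03,0,0,0,0, 0,0,-0.03,0,0,0,0, 0,0,-0.025,0,0,0,0, 0,0,-0.012,0,0,0,0, 0,0,-0.005,0,0,0,0, 0,0,0,0,0,0,0, 0,0,0,0,0,0,0]'; python3 -m inch '[0,0,0,0,0,0,215, 0,0,0,0,0,0,215, 0,0,0,0,0,0,215, 0,0,0,0,0,0,215, 0,0,0,0,0,0,215, 0,0,0,0,0,0,215, 0,0,0,0,0,0,215, 0,0,0,0,0,0,215]' 30
python3 - <<'E'
from h import *
S=r.sense(); p,W=cloud('wrist'); cv2.imwrite('pics/w12.png',p[...,::-1])
h=cv2.cvtColor(p,cv2.COLOR_RGB2HSV)
m=(h[...,0]>5)&(h[...,0]<25)&(h[...,1]>120)&(np.hypot(W[...,0]-380,W[...,1]+258)<35)
b=blob('wrist',m,9); print(S['tool_pos'],b,totool(b[0]-S['tool_pos'][:2],S['tcp_rot'][2]))
E
```

```text
time: 20.9
tool_pos: [383.0, -260.6, 4.6]
tcp_rot: [179.9, -0.1, 19.9]
ft_force: [0.4, 0.5, 0.8]
finger_gap: 85.5
time: 21.7
tool_pos: [382.1, -259.9, 3.7]
tcp_rot: [180.0, -0.0, 19.9]
ft_force: [-1.6, 1.0, 5.5]
finger_gap: 23.9
[ 382.13512969 -259.89022694    3.73782591] (array([ 383.6, -259.9]), np.float64(13.1), np.float64(0.38)) [1.4 0.5]
```

View pics/w12.png

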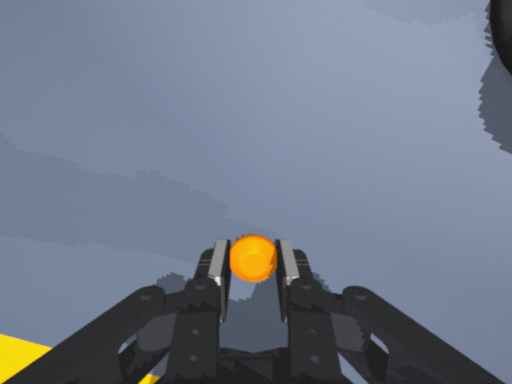

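Lens held at (253,258), level. Carry it to the dish.

```bash
python3 -m inch '[0,0,0.01,0,0,0,215, 0,0,0.03,0,0,0,215, 0,0,0.04,0,0,0,215, 0.01,-0.006,0.04,0,0,0,215, 0.02,-0.012,0.03,0,0,0,215, 0.03,-0.018,0,0,0,0,215, 0.03,-0.018,0,0,0,0,215, 0.03,-0.018,0,0,0,0,215, 0.025,-0.014,0,0,0,0,215, 0.014,-0.008,0,0,0,0,215]'; python3 -m inch '[0.005,-0.002,0,0,0,0,215, 0,0,-0.015,0,0,0,215, 0,0,-0.02,0,0,0,215, 0,0,-0.01,0,0,0,215, 0,0,-0.005,0,0,0,215, 0,0,0,0,0,0,215, 0,0,0,0,0,0,215, 0,0,0,0,0,0,215]'
python3 - <<'E'
from h import *
S=r.sense(); p,W=cloud('wrist'); cv2.imwrite('pics/w13.png',p[...,::-1])
h=cv2.cvtColor(p,cv2.COLOR_RGB2HSV); D=np.hypot(W[...,0]-547,W[...,1]+355)
m=(h[...,0]>5)&(h[...,0]<25)&(h[...,1]>120)&(W[...,2]>90)&(D<30)
zt=S['tool_pos'][2]-3.7
b=blob('wrist',m,zt+9); print(S['tool_pos'],b,totool(b[0]-S['tool_pos'][:2],S['tcp_rot'][2]),W[m].mean(0))
E
```

```text
time: 22.75
tool_pos: [542.4, -354.6, 153.5]
tcp_rot: [180.0, -0.0, 19.9]
ft_force: [-0.2, 0.2, -0.3]
finger_gap: 23.3
time: 23.55
tool_pos: [546.5, -356.2, 104.6]
tcp_rot: [179.9, -0.1, 19.9]
ft_force: [0.6, -1.0, 0.5]
finger_gap: 23.6
[ 546.49951318 -356.18933841  104.56490506] (array([ 547.9, -356.2]), np.float64(12.9), np.float64(0.32)) [1.3 0.5] [ 549.46127449 -355.73504215  112.37530167]
```

```bash
python3 -m inch '[-0.0005,0.0005,-0.005,0,0,0,215, 0,0,-0.003,0,0,0,215, 0,0,0,0,0,0,215, 0,0,0,0,0,0,215]'; python3 -m inch '[0,0,-0.001,0,0,0,215, 0,0,-0.001,0,0,0,215, 0,0,0,0,0,0,215, 0,0,0,0,0,0,215]'
```

```text
time: 24.0
tool_pos: [545.3, -355.2, 95.0]
tcp_rot: [-180.0, 0.0, 19.9]
ft_force: [0.2, 0.5, -0.3]
finger_gap: 23.4
time: 24.4
tool_pos: [545.9, -355.6, 94.3]
tcp_rot: [179.9, -0.0, 19.9]
ft_force: [-1.2, -0.2, 5.3]
finger_gap: 23.7
```

Contact at the expected height. Releasing, then looking.

```bash
python3 -m inch '[0,0,0,0,0,0,120, 0,0,0,0,0,0,0, 0,0,0,0,0,0,0, 0,0,0,0,0,0,0, 0,0,0,0,0,0,0, 0,0,0,0,0,0,0, 0,0,0.01,0,0,0,0, 0,0,0.03,0,0,0,0, 0,0,0.04,0,0,0,0, 0,0,0.02,0,0,0,0]'; python3 -m inch '[0,0,0,0,0,0,0, 0,0,0,0,0,0,0, 0,0,0,0,0,0,0, 0,0,0,0,0,0,0]'
python3 - <<'E'
from h import *
S=r.sense(); p,W=cloud('wrist'); cv2.imwrite('pics/w14.png',p[80:300,150:360,::-1]); cv2.imwrite('pics/w14.png',cv2.resize(cv2.imread('pics/w14.png'),None,fx=2.5,fy=2.5))
h=cv2.cvtColor(p,cv2.COLOR_RGB2HSV); D=np.hypot(W[...,0]-547,W[...,1]+355); print(S['tool_pos'])
m=(h[...,0]>5)&(h[...,0]<25)&(h[...,1]>120)&(W[...,2]>90)&(D<22); print('lens',blob('wrist',m,99),np.percentile(W[m][:,2],[50,98]))
mv=(h[...,0]>80)&(h[...,0]<105)&(h[...,1]>60)&(h[...,2]>120)&(D<40)|m
print('vit',blob('wrist',mv&(W[...,2]>87)&(W[...,2]<110),91.5))
print('rim',blob('wrist',(D<42)&(W[...,2]>60)&(W[...,2]<112),72))
E
```

```text
time: 25.4
tool_pos: [546.7, -356.3, 198.4]
tcp_rot: [179.7, -0.2, 19.9]
ft_force: [-0.4, -1.4, 1.3]
finger_gap: 85.4
time: 25.8
tool_pos: [544.7, -354.7, 191.5]
tcp_rot: [-179.9, 0.1, 19.9]
ft_force: [-0.4, -0.4, -0.7]
finger_gap: 85.4
[ 544.6966199  -354.69048089  191.50478666]
lens (array([ 546.8, -355.9]), np.float64(12.4), np.float64(0.3)) [102.40335239 105.53913557]
vit (array([ 547.2, -355.5]), np.float64(22.4), np.float64(0.4))
rim (array([ 547.7, -355.6]), np.float64(32.6), np.float64(0.39))
```

View pics/w14.png

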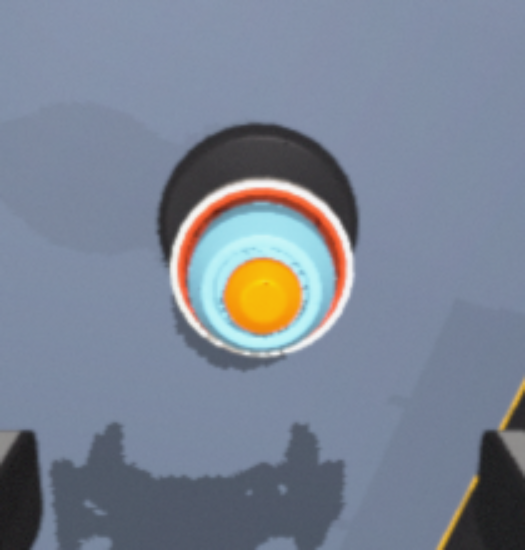

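Lens concentric in the dish (263,295 in the crop), shell rim level. Now the cap.

```bash
python3 -m inch '[0.003,0.03,0,0,0,0,0, 0.005,0.043,0,0,0,0,0, 0.005,0.043,0,0,0,0,0, 0.005,0.043,0,0,0,0,0, 0.005,0.043,0,0,0,0,0, 0.005,0.043,0,0,0,0,0, 0.005,0.043,0,0,0,0,0, 0.005,0.043,0,0,0,0,0, 0.005,0.043,0,0,0,0,0, 0.005,0.043,0,0,0,0,0]'; python3 -m inch '[0.006,0.043,0,0,0,0,0, 0.005,0.043,-0.01,0,0,0,0, 0.005,0.032,-0.01,0,0,0,0, 0,0,-0.01,0,0,0,0, 0,0,0,0,0,0,0, 0,0,0,0,0,0,0, 0,0,0,0,0,0,0]'
python3 - <<'E'
from h import *
S=r.sense(); p,W=cloud('wrist'); cv2.imwrite('pics/w15.png',p[...,::-1]); print(S['tool_pos'])
D=np.hypot(W[...,0]-609,W[...,1]-181); m=(D<60)&(W[...,2]>4)&(W[...,2]<60)
print(m.sum(),np.percentile(W[m],[1,50,99],axis=0).round(1)); print('outline',blob('wrist',m,14))
h=cv2.cvtColor(p,cv2.COLOR_RGB2HSV); bl=(h[...,0]>95)&(h[...,0]<125)&(h[...,1]>110)&(h[...,2]>90)&(W[...,2]>25)&(D<60)
print('iris',bl.sum(),np.median(W[bl][:,2]),blob('wrist',bl,np.median(W[bl][:,2])))
# sphere-free check: circle fit of depth points low on the wall
Q=W[m&(W[...,2]>5)&(W[...,2]<16)]; x=np.linalg.lstsq(np.c_[2*Q[:,:2],np.ones(len(Q))],(Q[:,:2]**2).sum(1),rcond=None)[0]; print('wall',len(Q),x[:2],np.sqrt(x[2]+x[:2]@x[:2]))
E
```

```text
time: 26.85
tool_pos: [593.0, 63.5, 192.5]
tcp_rot: [-180.0, 0.1, 19.9]
ft_force: [1.0, -0.1, 0.4]
finger_gap: 85.5
time: 27.55
tool_pos: [609.8, 178.4, 163.8]
tcp_rot: [180.0, -0.0, 19.8]
ft_force: [-0.3, -0.5, 0.6]
finger_gap: 85.3
[609.80444337 178.43310091 163.83668471]
3392 [[585.8 150.4   8.7]
 [619.7 181.6  32.4]
 [645.  209.9  45.7]]
outline (array([613.5, 179.4]), np.float64(32.9), np.float64(0.54))
iris 37 40.030033080622104 (array([600.2, 182.5]), np.float64(1.8), np.float64(0.55))
wall 162 [613.09919075 179.21582428] 32.56794089474185
```

View pics/w15.png

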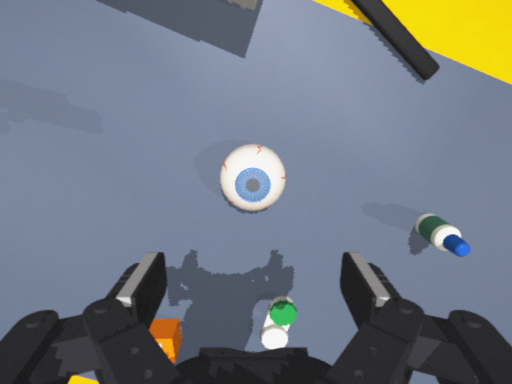

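Cap upright at (253,178), iris (253,185); walls fit (613.3,179.3). Bottle at (443,235) is well clear.

```bash
python3 -m inch '[0.003,0.001,-0.02,0,0,0,0, 0,0,-0.03,0,0,0,0, 0,0,-0.035,0,0,0,0, 0,0,-0.035,0,0,0,0, 0,0,-0.025,0,0,0,0, 0,0,-0.012,0,0,0,0, 0,0,-0.006,0,0,0,0, 0,0,0,0,0,0,0, 0,0,0,0,0,0,0, 0,0,0,0,0,0,0]'
python3 - <<'E'
from h import *
S=r.sense(); p,W=cloud('wrist'); cv2.imwrite('pics/w16.png',p[...,::-1]); print(S['tool_pos'],S['ft_force'])
D=np.hypot(W[...,0]-613,W[...,1]-179); h=cv2.cvtColor(p,cv2.COLOR_RGB2HSV)
bl=(h[...,0]>95)&(h[...,0]<125)&(h[...,1]>110)&(D<25)&(W[...,2]>25)
z=np.percentile(W[bl][:,2],[5,50,95]); b=blob('wrist',bl,z[0]); print('iris',z,b,totool(b[0]-S['tool_pos'][:2],19.9))
E
```

```text
time: 28.6
tool_pos: [613.9, 181.0, 2.3]
tcp_rot: [180.0, -0.2, 19.9]
ft_force: [0.7, 0.1, 0.3]
finger_gap: 85.6
[613.92098443 180.99808446   2.30769641] [0.71596108 0.10021124 0.33306225]
iris [36.68370597 38.33320547 40.79161165] (array([612.9, 179.7]), np.float64(15.7), np.float64(0.7)) [-1.4  0.9]
```

View pics/w16.png

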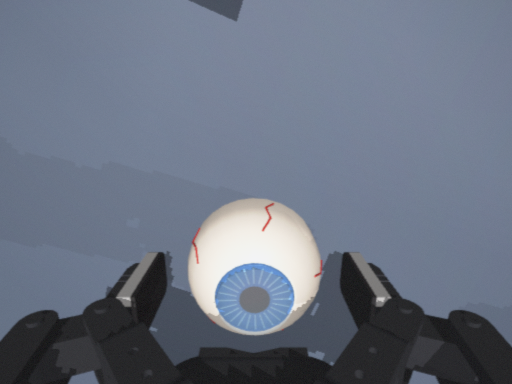

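```bash
python3 -m inch '[-0.001,-0.0005,-0.002,0,0,0,0, 0,0,0,0,0,0,0, 0,0,0,0,0,0,120, 0,0,0,0,0,0,120, 0,0,0,0,0,0,120, 0,0,0,0,0,0,120, 0,0,0,0,0,0,120, 0,0,0,0,0,0,120, 0,0,0,0,0,0,120, 0,0,0,0,0,0,120]' 40
python3 - <<'E'
from h import *
S=r.sense(); p,W=cloud('wrist'); 
D=np.hypot(W[...,0]-613,W[...,1]-179); h=cv2.cvtColor(p,cv2.COLOR_RGB2HSV)
bl=(h[...,0]>95)&(h[...,0]<125)&(h[...,1]>110)&(D<25)&(W[...,2]>25)
z=np.percentile(W[bl][:,2],[5,50,95]); b=blob('wrist',bl,z[0]); print('iris',z,b,totool(b[0]-S['tool_pos'][:2],19.9))
E
```

```text
time: 29.65
tool_pos: [611.8, 180.3, -1.3]
tcp_rot: [180.0, -0.0, 19.9]
ft_force: [-0.3, 1.2, 5.9]
finger_gap: 63.7
iris [36.62969526 38.37461036 40.22201552] (array([613.3, 180.3]), np.float64(15.5), np.float64(0.88)) [1.4 0.5]
```

```bash
python3 -m inch '[0,0,0.01,0,0,0,120, 0,0,0.03,0,0,0,120, 0,0,0.04,0,0,0,120, 0,0,0.04,0,0,0,120, -0.002,-0.016,0.03,0,0,0,120, -0.003,-0.03,0.01,0,0,0,120, -0.005,-0.04,0,0,0,0,120, -0.005,-0.04,0,0,0,0,120, -0.005,-0.04,0,0,0,0,120, -0.005,-0.04,0,0,0,0,120]'; python3 -m inch '[-0.005,-0.04,0,0,0,0,120, -0.005,-0.04,0,0,0,0,120, -0.005,-0.04,0,0,0,0,120, -0.005,-0.04,0,0,0,0,120, -0.005,-0.04,0,0,0,0,120, -0.005,-0.04,0,0,0,0,120, -0.005,-0.04,0,0,0,0,120, -0.005,-0.03,0,0,0,0,120, -0.0005,-0.02,0,0,0,0,120, 0,0,0,0,0,0,120]'; python3 -m inch '[0,0,-0.01,0,0,0,120, 0,0,-0.01,0,0,0,120, 0,0,0,0,0,0,120, 0,0,0,0,0,0,120, 0,0,0,0,0,0,120]'
python3 - <<'E'
from h import *
S=r.sense(); p,W=cloud('wrist'); cv2.imwrite('pics/w17.png',p[...,::-1]); print(S['tool_pos'])
D=np.hypot(W[...,0]-547,W[...,1]+355.5); h=cv2.cvtColor(p,cv2.COLOR_RGB2HSV)
bl=(h[...,0]>95)&(h[...,0]<125)&(h[...,1]>110)&(D<25)&(W[...,2]>100)
z=np.percentile(W[bl][:,2],[5,50,95]); b=blob('wrist',bl,z[0]); print('iris',z,b,totool(b[0]-S['tool_pos'][:2],19.9))
E
```

```text
time: 30.7
tool_pos: [585.6, -27.2, 158.4]
tcp_rot: [-180.0, 0.0, 19.9]
ft_force: [1.0, 0.0, -0.2]
finger_gap: 63.1
time: 31.7
tool_pos: [544.7, -358.4, 158.0]
tcp_rot: [-180.0, 0.0, 19.7]
ft_force: [-0.0, 0.0, -1.2]
finger_gap: 63.2
time: 32.2
tool_pos: [546.3, -355.2, 138.5]
tcp_rot: [180.0, -0.0, 19.9]
ft_force: [-0.5, 0.3, -0.9]
finger_gap: 63.4
[ 546.25976129 -355.22716289  138.51875906]
iris [176.51775446 178.20684816 180.49298235] (array([ 547.8, -355.4]), np.float64(15.6), np.float64(0.75)) [1.4 0.7]
```

View pics/w17.png

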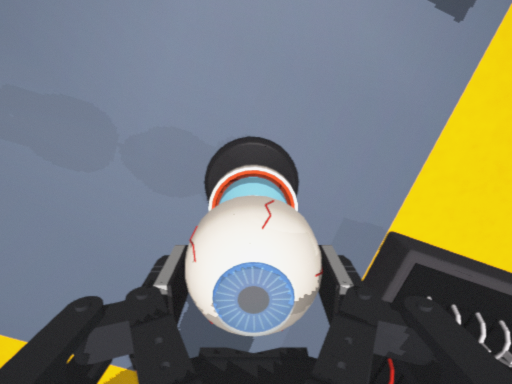

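Cap held level, iris at (253,298), centred over the shell to within a millimetre. Lowering.

```bash
python3 -m inch '[0,0,-0.01,0,0,0,120, 0,0,-0.015,0,0,0,120, 0,0,-0.01,0,0,0,120, 0,0,0,0,0,0,120, 0,0,0,0,0,0,120]'; python3 -m inch '[0,0,-0.01,0,0,0,120, 0,0,-0.01,0,0,0,120, 0,0,-0.005,0,0,0,120, 0,0,-0.003,0,0,0,120, 0,0,0,0,0,0,120, 0,0,0,0,0,0,120]'; python3 -m inch '[0,0,-0.002,0,0,0,120, 0,0,-0.001,0,0,0,120, 0,0,0,0,0,0,120, 0,0,0,0,0,0,120]'
```

```text
time: 32.75
tool_pos: [545.4, -355.4, 102.3]
tcp_rot: [-179.9, 0.1, 19.9]
ft_force: [-0.7, 0.3, -0.1]
finger_gap: 63.3
time: 33.35
tool_pos: [546.1, -355.9, 75.5]
tcp_rot: [180.0, -0.0, 19.9]
ft_force: [-0.6, -0.3, -0.7]
finger_gap: 63.3
time: 33.75
tool_pos: [546.0, -355.8, 72.3]
tcp_rot: [180.0, -0.0, 19.9]
ft_force: [0.1, -0.6, -0.5]
finger_gap: 63.5
```

```bash
python3 -m inch '[0,0,-0.001,0,0,0,120, 0,0,0,0,0,0,120, 0,0,0,0,0,0,120, 0,0,0,0,0,0,120]'; python3 -m inch '[0,0,-0.001,0,0,0,120, 0,0,0,0,0,0,120, 0,0,0,0,0,0,120]'
```

```text
time: 34.15
tool_pos: [546.0, -355.8, 71.3]
tcp_rot: [180.0, -0.0, 19.9]
ft_force: [-0.0, 0.0, -1.3]
finger_gap: 63.2
time: 34.45
tool_pos: [546.2, -355.9, 70.7]
tcp_rot: [180.0, -0.0, 19.9]
ft_force: [-0.9, 1.3, 1.9]
finger_gap: 63.0
```

```bash
python3 -m inch '[0,0,-0.0005,0,0,0,120, 0,0,0,0,0,0,120, 0,0,0,0,0,0,60, 0,0,0,0,0,0,0, 0,0,0,0,0,0,0, 0,0,0,0,0,0,0, 0,0,0,0,0,0,0, 0,0,0,0,0,0,0]';  python3 -m inch '[0,0,0.01,0,0,0,0, 0,0,0.03,0,0,0,0, 0,0,0.04,0,0,0,0, 0,0,0.04,0,0,0,0, 0,0,0.01,0,0,0,0, 0,0,0,0,0,0,0, 0,0,0,0,0,0,0, 0,0,0,0,0,0,0, 0,0,0,0,0,0,0]'
python3 - <<'E'
from h import *
S=r.sense(); p,W=cloud('wrist'); ps,Ws=cloud('side'); print(S['tool_pos'])
a=cv2.resize(p[60:330,130:400],(540,540)) ; b=cv2.resize(ps[230:365,250:385],(540,540)); cv2.imwrite('pics/w18.png',cv2.resize(np.hstack([a,b])[...,::-1],(800,400)))
D=np.hypot(W[...,0]-547,W[...,1]+355.5); h=cv2.cvtColor(p,cv2.COLOR_RGB2HSV)
bl=(h[...,0]>95)&(h[...,0]<125)&(h[...,1]>110)&(D<25)&(W[...,2]>100)&(W[...,2]<125)
z=np.percentile(W[bl][:,2],[5,50,95]); print('iris',z,blob('wrist',bl,z[0])); print('top z',np.percentile(W[(D<12)&(W[...,2]<130)][:,2],[50,98]))
E
```

```text
time: 35.25
tool_pos: [545.9, -355.7, 69.6]
tcp_rot: [-180.0, 0.0, 19.9]
ft_force: [0.1, 0.8, -1.0]
finger_gap: 85.4
time: 36.15
tool_pos: [545.1, -355.1, 197.5]
tcp_rot: [-179.8, 0.1, 19.9]
ft_force: [0.0, -0.1, -0.6]
finger_gap: 85.5
[ 545.07051566 -355.13384153  197.51982296]
iris [109.56463925 111.59026824 115.01284035] (array([ 548.3, -356.1]), np.float64(15.4), np.float64(0.25))
top z [116.1500027  118.02535257]
```

View pics/w18.png

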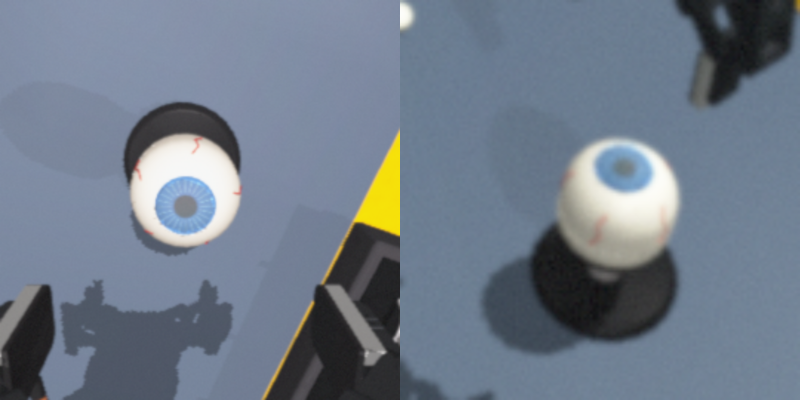

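The eye is closed: in both views the cap sits level and flush on the shell (left panel (186,190), right panel (620,200)). The top is at z≈118, which is 72 + 46 mm as expected.

```bash
python3 -c "from bench import r; print(r.hand_in())"
```

```text
the job is handed in; nothing more can be done
None
```

I put the eye model back together on its stand in the required order: back shell, vitreous body, healthy lens, then front cap. I released each part once it was in place and handed the job in at about 36 s; `hand_in` reports no verdict.

The wrist camera gave these readings after each release; the cap was also viewed from the side:

| Part | Measured | Compared with |
|---|---|---|
| Back shell | centred about 1.2 mm from the stand axis, up to about 1.9 mm in the later rim fits | rim level at z ≈ 71 mm, 72 expected |
| Vitreous body | within 0.5 mm of the shell's axis | its dish floor read as tilted about 0.06 rad, within the 0.2 limit |
| Healthy lens | about 0.6 mm from the vitreous body's axis | its top read about 105.5 mm, 104.5 expected |
| Front cap | iris centre within about 1 mm of the shell's axis | its top at z = 118 mm, as expected, and it looked level in both views |

- **Regrasp:** I regrasped the vitreous body once before lifting it, because the first grasp was high and 2.8 mm off-centre.
- **Force:** the highest readings were about 20 N, while pressing the shell into the socket.
- **Other objects:** I never went to the cataract lens, bottle, carton or lens case. I did not measure their positions again at the end.

I viewed 17 pictures, three over the budget of 14.

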